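# Check-weigh a batch of steel blanks

### The arm

A 7-joint arm with a two-finger parallel gripper is mounted at the origin on the work surface. World frame = base frame: x ahead of the robot, y to its left, z up, the work surface at z = 0. Lengths are in m, angles in rad, forces in N, time in s.
With the tool pointing down it reaches from about 0.4 to 0.875 m from the base axis. Payload 19.3 kg.
Tool frame: the origin (TCP) lies at the very end of the fingers, on their centre line; the grasp point (between the pads) lies 19 mm behind it; z points along the fingers, y is the line along which they close (so a half turn about z gives the same grasp; the last joint's range is limited). The gripper opens to 85 mm and grips with 20 to 120 N. Pads are 22 mm wide; open, the fingers measure 114 mm over their backs; the gripper's body (76 mm by 85 mm) begins 54 mm behind the grasp point. The pads swing forward as they close: fully open they stand 13 mm farther back than shut.
Start: joints at [1.161, 0.521, -0.036, 1.599, 0.021, 1.021, -0.113], TCP at [0.208, -0.589, 0.231] pointing down, gripper open.
Joint ranges: [-2.91, 2.91], [-0.3, 2.13], [-1.5, 1.42], [0.17, 2.43], [-1.26, 4.41], [0.16, 1.93], [-2.52, 2.52]. Speed limits (rad/s): [1.89, 1.89, 2.39, 2.39, 3.01, 3.01, 3.01].

### API

Orientations are given as [roll, pitch, yaw] about the fixed x, y, z axes, in that order (R = Rz(yaw) Ry(pitch) Rx(roll)).
In Python, from workcell import bot gives the robot as it stands.
- The arm moves only by the shell command python3 -m crank 'ROWS' [FORCE]. ROWS is a JSON object of lists of equal length, an entry for each row: "travel": the shift along the world's x, y, z in cm, a list of three; "turn": the turn, a rotation vector about the world's x, y, z in degrees, a list of three; "gripper": the closure, from 0 (fully open) to 1 (shut). A call has exactly 5 rows; each row is the pose to reach, as a shift and turn from the pose commanded when the call began; what a row does not reach only later rows make up. A row lasts 1/10 s, in which the tool goes at most 50 mm and 8.59 degrees, less where a joint would pass 70% of its speed; a pose out of reach is approached as far as the arm can. A call with a gripper value outside its range is refused whole. The fingers move at their own pace and stop on an object; FORCE is the grip in N (left out, the last holds). Time passes only in rows, so rows that repeat a pose let the fingers close, or fill a call up. It gives the time, the measured TCP pose, the force, the opening and the grip force at its end, in the units of the state.
- bot.observe(): the state, without advancing time (a new reading comes with each control period).
- bot.grab_frame(name): name is "scene" or "top" or "wrist"; returns a dict with "pixels" (384x512x3 uint8, red, green, blue), "fx", "fy", "cx", "cy" (pixels), "dist" ([k1, k2, p1, p2, k3] as OpenCV has them; the pictures are not rectified), "extrinsics" (4x4, takes a point from world to camera coordinates). Camera axes: x right, y down, z forward; pixel columns grow to the right and rows downward; lengths in m; the calibration is good to about 2 mm. A picture is of the moment at which its call begins. There is no depth.
- bot.job_done(): hands the job in; it is judged then, once.
The state is a dict: "clock": time; "qpos": joint angles; "qd": joint speeds; "joint_efforts": joint torques, N m; "position": TCP position; "tool_rot": TCP orientation; "force": force on the tool from outside, world axes, zero at the start; "moment": the same for the moment, N m; "grip_width": finger opening in m; "finger_force": force on a finger pad.
Only numpy, scipy, OpenCV 4.12 (cv2) and the standard library are available. Lean on these libraries where they do the work, as an engineer would, in place of code of your own. Each camera call takes 0.05 s, during which the arm holds its last target. There are 200 camera calls.

### The job

Take the grey tin and pour all five steel blanks into the pan of the spring scale, so that their weight alone brings the pan down onto its stop; spill none. Then stand the empty grey tin upright in the middle of the green mat and let go, leaving the blue tin, the jar and the file where they are.

Things in the scene. Friction and masses are not known exactly. Their poses are not given: they have to be found in the camera images.
- scale: Fixed spring scale, yaw varies. Origin: on the bench under the pan's middle; z up, y to its post. Base 180 x 270 x 12 mm; blue post 50 x 30 mm, 328 mm high, near face at y = 135 mm; top arm reaches to y = 100 mm; 34 mm wide spring barrel hangs at y = 112 mm, z 227 to 312 mm. Open above and on the other three sides. Two stop pads 45 mm high under the pan.
- pan (a joint): How far the hung pan has sunk, m: 0 = up (empty), 0.030 = down on the stop pads. The spring holds the pan up until about 1.2 N (120 g) lies in it and lets it fully down at about 3.6 N (370 g), four or five blanks; it settles within a second.
- pan_floor (a point): Middle of the pan's inner floor; axes as the scale's. The pan is an open aluminium tray, outside 170 (x) x 150 (y) x 60 mm high, 3 mm thick. Pan up: this point is 78 mm above the bench, the rim 135 mm; pan down: 48 and 105 mm. At its +y wall (y = 75 to 122 mm) a 50 mm wide steel hanger rises 70 mm above the rim to the spring.
- tin: Grey steel pouring tin, loose: 130 (x) x 60 (y) x 55 mm high, 3 mm walls, 0.2 kg empty, 0.7 kg loaded. Origin: middle of its underside, z up. The flat long sides (y = +-30 mm), full height all along, can be pinched from above; loaded it balances at x = 20 mm. High back at +x; the front (-x), roughly towards the robot at the start, has only a 14 mm lip.
- tin_lip (a point): Middle of the top of the grey tin's front lip, 65 mm in front (-x) of the tin's origin, 14 mm above its underside; axes as the tin's. Behind it a ramp falls at 11 degrees over 55 mm to the flat floor; the load slides out over the lip when the front is tipped down 55 degrees or more.
- blank0: Dark steel blank, 20 x 20 x 30 mm square bar end, about 94 g, sharp-cut and not rolling; starts standing in the grey tin. Origin: middle of one 20 x 20 end face, z along its length.
- blank1: Dark steel blank, 20 x 20 x 30 mm square bar end, about 94 g, sharp-cut and not rolling; starts standing in the grey tin. Origin: middle of one 20 x 20 end face, z along its length.
- blank2: Dark steel blank, 20 x 20 x 30 mm square bar end, about 94 g, sharp-cut and not rolling; starts standing in the grey tin. Origin: middle of one 20 x 20 end face, z along its length.
- blank3: Dark steel blank, 20 x 20 x 30 mm square bar end, about 94 g, sharp-cut and not rolling; starts standing in the grey tin. Origin: middle of one 20 x 20 end face, z along its length.
- blank4: Dark steel blank, 20 x 20 x 30 mm square bar end, about 94 g, sharp-cut and not rolling; starts standing in the grey tin. Origin: middle of one 20 x 20 end face, z along its length.
- mat: Green flat mat fixed to the bench, 120 mm (x) x 160 mm (y), 4 mm thick (the tin fits across it or overhangs it by 5 mm); origin: middle of its underside, on the bench. Here the empty grey tin must stand.
- blue_tin: Bystander: blue tin of the same shape and size as the grey tin with round brass pieces in it, 0.6 kg. Leave it alone. Origin: middle of its underside.
- jar: Bystander: closed amber glass jar, 64 mm across, 100 mm high, black cap. Leave it alone. Origin: middle of its underside.
- file: Bystander: flat file with a red handle, 200 mm long, lying on the bench. Leave it alone. Origin: on the bench under its middle, x towards the blade's tip; handle from x = -100 to -10 mm, blade to +100 mm.
There are look-alikes about, which are no part of the job. There is more than one size of the tin; the job needs the smallest.

How it is judged:
On the way, in this order (a step that is already met when the one before it is completed fails the run):
1. the grey tin, lifted clear of the bench, is tipped forward by more than 20 degrees with its lip over the pan (angle between tin's own z axis and vertical above 0.35 rad and horizontal distance between tin_lip and pan_floor below 0.1 m and height (world z) of tin_lip above 0.07 m), for 0.05 s.
2. the pan is down on its stop under the five blanks alone (nothing else touching the scale) (value of joint pan above 0.0285 m and contact force between each of tin, the arm, the fingers and scale below 0.3 N and x of blank0 in the frame of pan_floor between -0.083 and 0.083 m and y of blank0 in the frame of pan_floor between -0.073 and 0.073 m and z of blank0 in the frame of pan_floor between -0.006 and 0.06 m and x of blank1 in the frame of pan_floor between -0.083 and 0.083 m and y of blank1 in the frame of pan_floor between -0.073 and 0.073 m and z of blank1 in the frame of pan_floor between -0.006 and 0.06 m and x of blank2 in the frame of pan_floor between -0.083 and 0.083 m and y of blank2 in the frame of pan_floor between -0.073 and 0.073 m and z of blank2 in the frame of pan_floor between -0.006 and 0.06 m and x of blank3 in the frame of pan_floor between -0.083 and 0.083 m and y of blank3 in the frame of pan_floor between -0.073 and 0.073 m and z of blank3 in the frame of pan_floor between -0.006 and 0.06 m and x of blank4 in the frame of pan_floor between -0.083 and 0.083 m and y of blank4 in the frame of pan_floor between -0.073 and 0.073 m and z of blank4 in the frame of pan_floor between -0.006 and 0.06 m), for 0.3 s.
At the end, for the whole second after the job is handed in: All five blanks lie at rest inside the pan, the pan is within 1.5 mm of its stop with nothing but the blanks loading it, and the grey tin stands upright (within 0.1 rad) and still on the green mat, its middle within 35 mm of the mat's middle (all of step 2 and linear speed of each of blank0, blank1, blank2, blank3, blank4 below 0.03 m/s and angle between tin's own z axis and vertical below 0.1 rad and horizontal distance between tin and mat below 0.035 m and z of tin in the frame of mat below 0.01 m and linear speed of tin below 0.02 m/s); the robot touches nothing.
It fails at once if the blue tin, the jar or the file moves more than 30 mm (distance of any of blue_tin, jar, file from where it was at the start of the episode above 0.03 m).
It fails at once if the robot or the tin presses hard on the scale (over 12 N) (contact force between any of the fingers, the arm, tin and scale above 12 N).
It also fails if it takes over 48 s, if anything falls off the work surface, if the arm or the gripper's body presses on something with over 40 N, if the wrist force passes 120 N, or if a joint passes its speed limit or range.

## Working session

There is one attempt and no reset: what is moved stays moved. The work goes in short steps, Python scripts to look and compute and a shell command to move; the robot and the scene stay as the last step left them, time stands still between calls to the robot, and variables do not carry over. Pictures are saved under pics/ and viewed, at most 10 in all, crops included, and the job is handed in when it is done.

```bash
ls; mkdir -p pics; cat > h.py <<'E'
import numpy as np, cv2, pickle
from workcell import bot
from scipy.spatial.transform import Rotation as Ro
def grab(n,tag):
    f=bot.grab_frame(n); pickle.dump(f,open(f'pics/{tag}.pkl','wb'))
    cv2.imwrite(f'pics/{tag}.png',cv2.cvtColor(f['pixels'],cv2.COLOR_RGB2BGR)); return f
def load(tag): return pickle.load(open(f'pics/{tag}.pkl','rb'))
def ray(f,px,z):
    K=np.array([[f['fx'],0,f['cx']],[0,f['fy'],f['cy']],[0,0,1.]])
    p=cv2.undistortPoints(np.array(px,float).reshape(-1,1,2),K,np.array(f['dist'],float)).reshape(-1,2)
    E=np.array(f['extrinsics']);R,t=E[:3,:3],E[:3,3];c=-R.T@t
    d=np.c_[p,np.ones(len(p))]@R
    return c+d*((z-c[2])/d[:,2])[:,None]
def proj(f,P):
    E=np.array(f['extrinsics']);K=np.array([[f['fx'],0,f['cx']],[0,f['fy'],f['cy']],[0,0,1.]])
    return cv2.projectPoints(np.array(P,float).reshape(-1,1,3),cv2.Rodrigues(E[:3,:3])[0],E[:3,3],K,np.array(f['dist'],float))[0].reshape(-1,2)
E
python3 - <<'E'
from h import *
a=grab('scene','s0');b=grab('top','t0')
for f in(a,b):
    E=f['extrinsics'];print((-E[:3,:3].T@E[:3,3]).round(3),E.round(2).tolist())
s=bot.observe();print(s['clock'],s['position'],s['tool_rot'],s['force'],s['grip_width'])
E
```

```text
pics
[ 1.189 -0.214  0.977] [[0.14, 0.99, -0.01, 0.06], [0.78, -0.12, -0.61, -0.35], [-0.61, 0.07, -0.79, 1.51], [0.0, 0.0, 0.0, 1.0]]
[ 0.389 -0.106  1.053] [[0.02, -1.0, 0.01, -0.12], [-0.99, -0.02, -0.11, 0.5], [0.11, -0.0, -0.99, 1.0], [0.0, 0.0, 0.0, 1.0]]
0.1 [ 0.20817848 -0.58901826  0.2307806 ] [-3.14060163e+00  1.11699030e-04  3.39772341e-01] [-0.08328047 -0.73215212  0.24606474] 0.08561865184132407
```

View pics/t0.png

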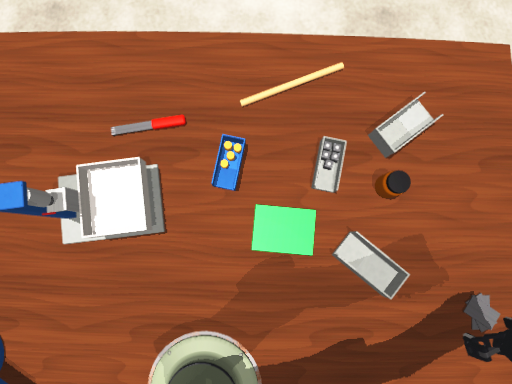

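View pics/s0.png

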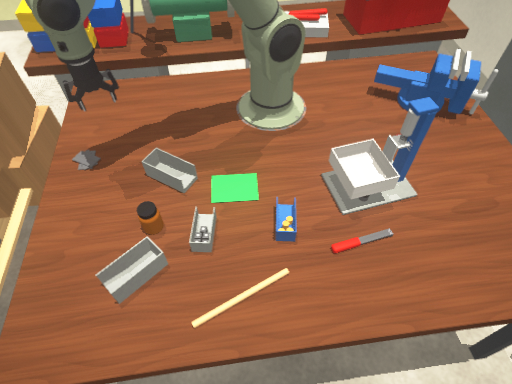

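The top view shows the loaded small grey tin at (330,163), the pan at (115,198) with its post to the left, the mat at (284,230), the blue tin at (229,162), the jar at (396,183) and the file at (150,125). The larger empty tins at (372,264) and (404,125) are look-alikes. The scene view confirms this, with the tin front facing the robot.

```bash
python3 - <<'E'
from h import *
f=load('t0');im=f['pixels'];hsv=cv2.cvtColor(im,cv2.COLOR_RGB2HSV)
grey=(hsv[...,1]<70).astype(np.uint8)*255
def comp(m,px,z,n):
    k,l=cv2.connectedComponents(m);lab=l[px[1],px[0]]
    c=max(cv2.findContours((l==lab).astype(np.uint8),0,2)[0],key=cv2.contourArea).reshape(-1,2)
    r=cv2.boxPoints(cv2.minAreaRect(c)); P=ray(f,r,z)[:,:2]; print(n,'px',r.round().tolist());print(' ',P.round(3).tolist(),'mid',P.mean(0).round(4),'sides',np.linalg.norm(P[1]-P[0]).round(3),np.linalg.norm(P[2]-P[1]).round(3),'dirs',np.degrees(np.arctan2(*(P[1]-P[0])[::-1])).round(1))
comp(grey,(324,184),.055,'tin')
g=cv2.inRange(hsv,(50,120,100),(75,255,255));comp(g,(284,230),.004,'mat')
w=((hsv[...,1]<40)&(hsv[...,2]>225)).astype(np.uint8)*255;comp(w,(115,198),.135,'pan white')
comp(grey,(158,205),.012,'scale')
c=cv2.resize(im[120:200,300:360],None,fx=6,fy=6,interpolation=3)
d=cv2.resize(im[140:260,40:180],None,fx=4,fy=4,interpolation=3)
d=d[:480];o=np.zeros((480,360+430,3),np.uint8);o[:,:360]=c;o[:,360:]=d[:,130:560]
cv2.imwrite('pics/c0.png',o[...,::-1])
E
```

```text
tin px [[311.0, 188.0], [321.0, 135.0], [347.0, 140.0], [337.0, 193.0]]
  [[0.512, -0.257], [0.648, -0.283], [0.637, -0.349], [0.501, -0.323]] mid [ 0.5747 -0.3031] sides 0.139 0.067 dirs -10.6
mat px [[251.0, 250.0], [255.0, 204.0], [316.0, 209.0], [312.0, 255.0]]
  [[0.354, -0.111], [0.474, -0.119], [0.462, -0.28], [0.343, -0.269]] mid [ 0.4082 -0.1948] sides 0.12 0.161 dirs -4.1
pan white px [[55.0, 166.0], [139.0, 157.0], [147.0, 233.0], [63.0, 243.0]]
  [[0.541, 0.355], [0.567, 0.155], [0.389, 0.126], [0.362, 0.322]] mid [0.4648 0.2396] sides 0.202 0.18 dirs -82.6
scale px [[23.0, 171.0], [156.0, 154.0], [166.0, 231.0], [33.0, 248.0]]
  [[0.546, 0.503], [0.598, 0.144], [0.396, 0.11], [0.343, 0.46]] mid [0.4708 0.3042] sides 0.362 0.204 dirs -81.8
```

View pics/c0.png

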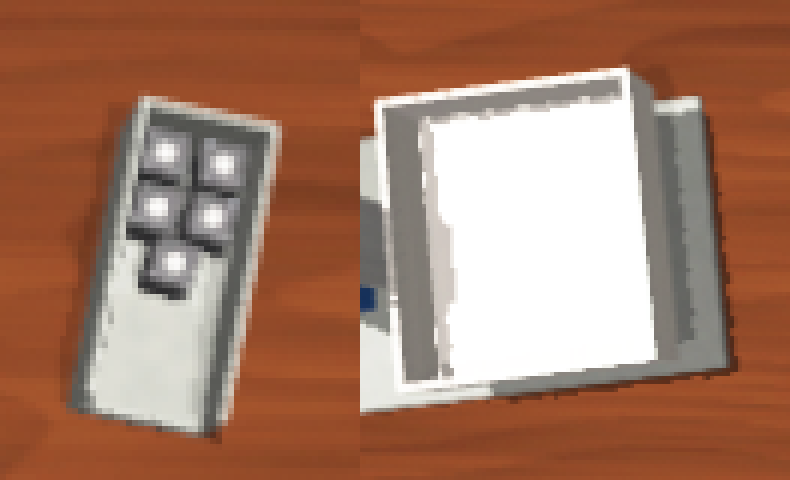

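The crop shows the tin's back rim corners at crop (145,97) and (278,122), with the five blanks at the back. The pan rim corners are at crop (378,99), (628,68), (658,362) and (399,390).

```bash
python3 - <<'E'
from h import *
f=load('t0')
L=lambda u,v:(300+(u+.5)/6-.5,120+(v+.5)/6-.5)
Rr=lambda u,v:(40+(u-230+.5)/4-.5,140+(v+.5)/4-.5)
P=ray(f,[L(143,97),L(280,122),L(228,424)],.055)[:,:2]
print(P.round(4));b=P[:2].mean(0);a=np.arctan2(*(P[1]-P[2])[::-1]);print('yaw by side',np.degrees(a),'by back',np.degrees(np.arctan2(*(P[0]-P[1])[::-1]))-90,np.linalg.norm(P[0]-P[1]),np.linalg.norm(P[1]-P[2]))
a=(a+np.arctan2(*(P[0]-P[1])[::-1])-np.pi/2)/2
x=np.array([np.cos(a),np.sin(a)]);print('tin mid',b-.065*x,'grasp',b-.045*x,np.degrees(a))
Q=ray(f,[Rr(376,98),Rr(628,67),Rr(659,364),Rr(398,391)],.135)[:,:2]
print(Q.round(4),'mid',Q.mean(0),[np.linalg.norm(Q[i]-Q[i-1]).round(3) for i in range(4)],[np.degrees(np.arctan2(*(Q[i]-Q[i-1])[::-1])).round(1) for i in range(4)])
print(ray(f,[Rr(702,97),Rr(735,370)],.012))
s=load('s0')
o=cv2.resize(s['pixels'][120:220,300:430],None,fx=6,fy=6,interpolation=3)[:, :, ::-1].copy()
# predicted rim from top measure
for p in proj(s,np.c_[Q,np.full(4,.135)]): cv2.circle(o,tuple(int((v-q+.5)*6) for v,q in zip(p,(300,120))),4,(0,0,255),1)
cv2.imwrite('pics/c1.png',o)
E
```

```text
[[ 0.6466 -0.289 ]
 [ 0.6374 -0.3476]
 [ 0.5077 -0.3247]]
yaw by side -9.993359445403945 by back -8.975141002870728 0.059283126264978774 0.13165175891522818
tin mid [ 0.57789047 -0.30759966] grasp [ 0.59761709 -0.31089519] -9.48425022413734
[[0.546  0.3033]
 [0.5672 0.1546]
 [0.3957 0.1276]
 [0.3761 0.2784]] mid [0.47124652 0.21599092] [np.float64(0.172), np.float64(0.15), np.float64(0.174), np.float64(0.152)] [np.float64(8.3), np.float64(-81.9), np.float64(-171.1), np.float64(97.4)]
[[0.57199241 0.13920795 0.012     ]
 [0.39406979 0.10928922 0.012     ]]
```

View pics/c1.png

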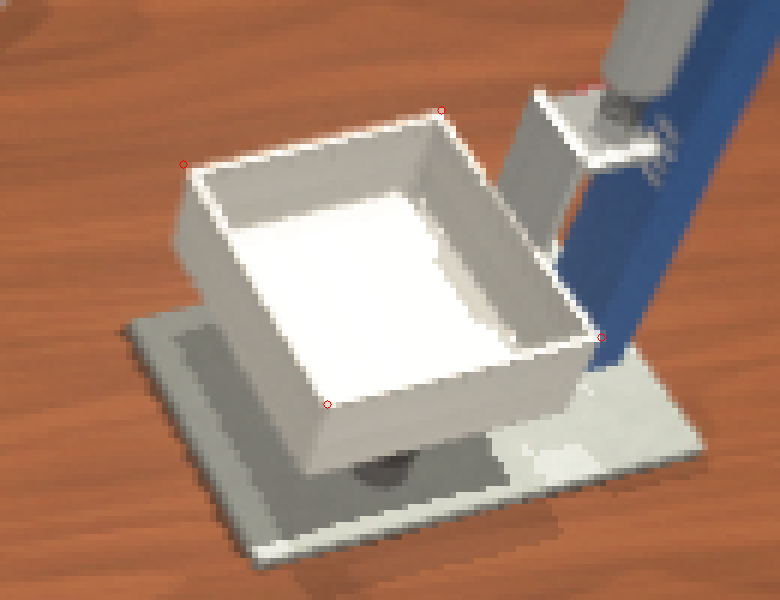

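```bash
python3 -m crank '{"travel":[[4,2.8,0],[8,5.6,0],[12,8.4,0],[16,11.2,0],[20,14,0]],"turn":[[0,0,-3],[0,0,-6],[0,0,-9],[0,0,-12],[0,0,-15]],"gripper":[0,0,0,0,0]}' 100; python3 -m crank '{"travel":[[4,2.8,-1],[8,5.6,-2],[12,8.4,-4],[16,11.2,-7],[19,13.8,-10]],"turn":[[0,0,-3],[0,0,-6],[0,0,-9],[0,0,-12],[0,0,-14]],"gripper":[0,0,0,0,0]}'; python3 -c "
from h import *
grab('wrist','w1');s=bot.observe();print(s['position'],s['tool_rot'],s['qpos'])"
```

```text
clock: 0.6
position: [0.4095, -0.4478, 0.2311]
tool_rot: [-3.141, 0.0, 0.076]
force: [1.0, -1.7, 0.2]
grip_width: 0.085
finger_force: 0.0
clock: 1.1
position: [0.594, -0.315, 0.1363]
tool_rot: [3.141, -0.001, -0.168]
force: [0.5, -0.1, -0.2]
grip_width: 0.0859
finger_force: 0.0
[ 0.59719869 -0.30716063  0.1305298 ] [-3.13625743  0.00329122 -0.16328962] [ 0.3786831   0.70644611  0.01652484  1.54665137 -0.01948685  0.89306762
 -1.3305643 ]
```

View pics/w1.png

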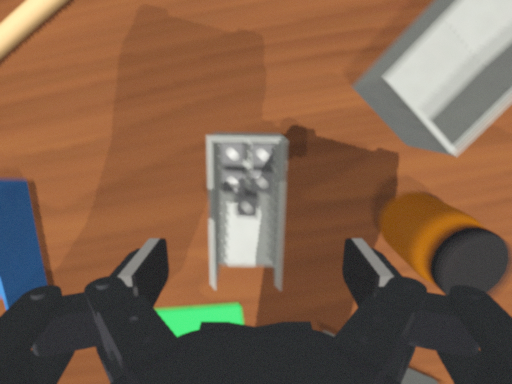

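The wrist view shows the tin with its back rim at (206,134) to (288,134). Jaws are roughly around it, and I'll check the lateral offset by casting rays.

```bash
python3 -c "
from h import *
f=load('w1');P=ray(f,[(205,134),(288.5,134),(208.5,290),(283.5,290)],.055);print(P.round(4),np.linalg.norm(P[0]-P[1]),np.linalg.norm(P[0]-P[2]));b=P[:2].mean(0)[:2];a=b-P[2:].mean(0)[:2];yaw=np.degrees(np.arctan2(a[1],a[0]));x=a/np.linalg.norm(a);print(yaw,b-.045*x)
print(np.array(f['extrinsics']).round(3))
s=bot.observe();print(s['position'],s['tool_rot'])"
```

```text
[[ 0.6513 -0.2862  0.055 ]
 [ 0.6408 -0.348   0.055 ]
 [ 0.5202 -0.2609  0.055 ]
 [ 0.5094 -0.3254  0.055 ]] 0.06266268696537267 0.1335805852505029
-10.355189337425669 [ 0.60181419 -0.3090413 ]
[[-0.167 -0.986 -0.001 -0.211]
 [-0.952  0.161  0.261  0.607]
 [-0.258  0.044 -0.965  0.454]
 [ 0.     0.     0.     1.   ]]
[ 0.59719869 -0.30716063  0.1305298 ] [-3.13625743  0.00329122 -0.16328962]
```

```bash
python3 -m crank '{"travel":[[0.1,0,-2],[0.2,0,-4],[0.2,0,-6],[0.2,0,-8],[0.2,0,-9]],"turn":[[0,0,0],[0,0,0],[0,0,0],[0,0,0],[0,0,-0.3]],"gripper":[0,0,0,0,0]}'; python3 -m crank '{"travel":[[0,0,-1],[0,0,-2],[0,0,-2.6],[0,0,-2.6],[0,0,-2.6]],"turn":[[0,0,0],[0,0,0],[0,0,0],[0,0,0],[0,0,0]],"gripper":[0,0,0,0,0]}'; python3 -m crank '{"travel":[[0,0,0],[0,0,0],[0,0,0],[0,0,0],[0,0,0]],"turn":[[0,0,0],[0,0,0],[0,0,0],[0,0,0],[0,0,0]],"gripper":[0.2,0.4,1,1,1]}' 90
```

```text
clock: 1.65
position: [0.5933, -0.3158, 0.045]
tool_rot: [-3.141, 0.002, -0.172]
force: [0.6, -0.1, -0.4]
grip_width: 0.0852
finger_force: 0.0
clock: 2.15
position: [0.5945, -0.3164, 0.0214]
tool_rot: [3.141, -0.0, -0.172]
force: [0.3, 0.3, 0.4]
grip_width: 0.0852
finger_force: 0.0
clock: 2.65
position: [0.595, -0.3158, 0.0221]
tool_rot: [-3.141, -0.001, -0.171]
force: [-0.7, 5.4, 10.1]
grip_width: 0.0588
finger_force: 98.3
```

```bash
python3 -m crank '{"travel":[[0,0,0],[0,0,1],[0,0,2.5],[0,0,4.5],[0,0,7]],"turn":[[0,0,0],[0,0,0],[0,0,0],[0,0,0],[0,0,0]],"gripper":[1,1,1,1,1]}'; python3 -m crank '{"travel":[[0,0,3],[0,0,6],[0,0,9],[0,0,12],[0,0,14]],"turn":[[0,0,0],[0,0,0],[0,0,0],[0,0,0],[0,0,0]],"gripper":[1,1,1,1,1]}';python3 -m crank '{"travel":[[0,0,0],[0,0,0],[0,0,0],[0,0,0],[0,0,0]],"turn":[[0,0,0],[0,0,0],[0,0,0],[0,0,0],[0,0,0]],"gripper":[1,1,1,1,1]}'; python3 -c "
from h import *
grab('wrist','w2');s=bot.observe();print(s['position'],s['tool_rot'],s['qpos'])"
```

```text
clock: 3.15
position: [0.5937, -0.3163, 0.0921]
tool_rot: [-3.142, 0.001, -0.172]
force: [0.9, -0.3, -5.4]
grip_width: 0.0588
finger_force: 98.1
clock: 3.65
position: [0.5943, -0.3167, 0.2345]
tool_rot: [3.141, -0.002, -0.172]
force: [1.7, -0.3, -6.6]
grip_width: 0.0585
finger_force: 98.6
clock: 4.15
position: [0.594, -0.3161, 0.2301]
tool_rot: [-3.141, 0.001, -0.172]
force: [0.2, 0.3, -6.8]
grip_width: 0.0583
finger_force: 98.8
[ 0.59407414 -0.31622059  0.23035006] [-3.14138202e+00  9.30583434e-04 -1.71558045e-01] [ 0.38142607  0.60227398  0.03163227  1.46227873 -0.02032062  1.07831374
 -1.32523304]
```

View pics/w2.png

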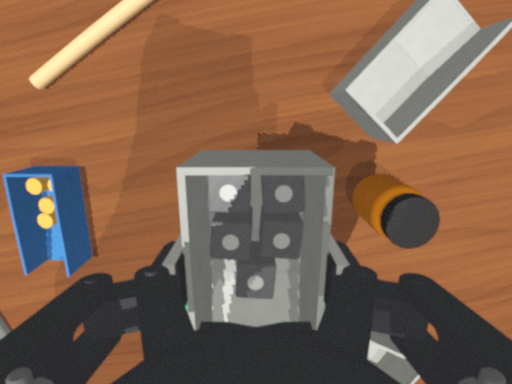

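```bash
python3 -m crank '{"travel":[[-0.4,1,0],[-1.2,3,0],[-2,5,0],[-2.8,7,0],[-3.6,9,0]],"turn":[[0,0,4],[0,0,12],[0,0,20],[0,0,28],[0,0,36]],"gripper":[1,1,1,1,1]}'; for i in 1 2 3; do python3 -m crank '{"travel":[[-0.8,2,0],[-1.6,4,0],[-2.4,6,0],[-3.2,8,0],[-4,10,0]],"turn":[[0,0,8],[0,0,16],[0,0,24],[0,0,32],[0,0,40]],"gripper":[1,1,1,1,1]}'; done; python3 -m crank '{"travel":[[-0.8,2.2,0],[-1.6,4.4,0],[-2.4,6.6,0],[-3.2,8.8,0],[-4,11,0]],"turn":[[0,0,8],[0,0,16],[0,0,24],[0,0,32],[0,0,38]],"gripper":[1,1,1,1,1]}'; python3 -m crank '{"travel":[[-0.2,0.5,0],[-0.3,1,0],[-0.3,1,0],[-0.3,1,0],[-0.3,1,0]],"turn":[[0,0,3],[0,0,4],[0,0,4],[0,0,4],[0,0,4]],"gripper":[1,1,1,1,1]}'; python3 -c "
from h import *
grab('top','t3');grab('scene','s3');s=bot.observe();print(s['position'],s['tool_rot'],s['qpos'])
a=load('t3')['pixels'][120:270,30:200];b=load('s3')['pixels'][80:230,270:440]
cv2.imwrite('pics/c3.png',cv2.resize(np.hstack([a,b]),None,fx=2.35,fy=2.35,interpolation=3)[...,::-1])"
```

```text
clock: 4.7
position: [0.5578, -0.2255, 0.2308]
tool_rot: [-3.142, 0.0, 0.462]
force: [0.7, -0.7, -6.1]
grip_width: 0.0586
finger_force: 98.5
clock: 5.2
position: [0.5179, -0.1256, 0.231]
tool_rot: [3.142, 0.0, 1.16]
force: [-1.0, 0.1, -6.1]
grip_width: 0.0585
finger_force: 98.5
clock: 5.7
position: [0.4779, -0.0257, 0.2311]
tool_rot: [3.141, 0.0, 1.858]
force: [1.1, -0.2, -6.1]
grip_width: 0.0588
finger_force: 98.5
clock: 6.2
position: [0.438, 0.0743, 0.2311]
tool_rot: [3.141, 0.0, 2.556]
force: [-0.5, -0.7, -5.9]
grip_width: 0.0587
finger_force: 98.5
clock: 6.7
position: [0.398, 0.1844, 0.2311]
tool_rot: [-3.142, 0.0, -3.064]
force: [0.5, 0.2, -6.4]
grip_width: 0.0589
finger_force: 98.5
clock: 7.2
position: [0.3955, 0.1932, 0.231]
tool_rot: [-3.141, 0.0, -3.001]
force: [-0.9, -0.4, -6.8]
grip_width: 0.0589
finger_force: 98.5
[0.39539847 0.19331977 0.23101572] [-3.14138447e+00  2.91774715e-05 -3.00027121e+00] [ 0.17531289  0.34146801 -0.93289407  2.02860744  0.34162251  0.93322248
  0.77462288]
```

View pics/c3.png

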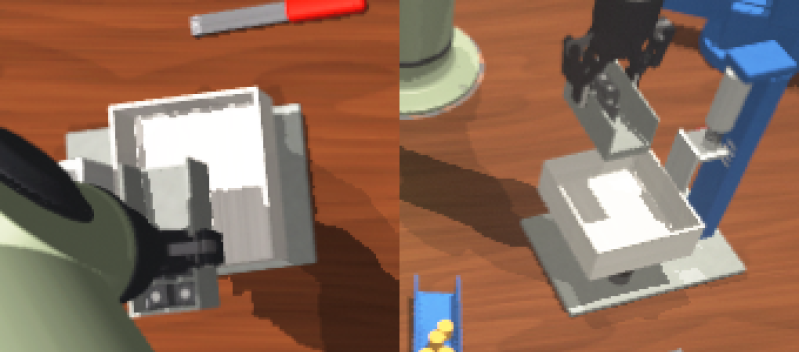

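The left part (top view) shows the tin held level over the near half of the pan: its right wall's front rim corner is at crop (190,158) and its foot at (207,157). The right part (scene view) agrees, and the tin is clear of the hanger.

```bash
python3 -c "
from h import *
f=load('t3');q=lambda u,v:(30+u/2.35-.3,120+v/2.35-.3)
a=ray(f,[q(190,158)],.264)[0];b=ray(f,[q(207,157)],.209)[0];print(a,b)
yaw=np.radians(188.1);x=np.array([np.cos(yaw),np.sin(yaw)]);y=np.array([-x[1],x[0]])
t=np.array([.3954,.1933])
for p in(a,b): d=p[:2]-t;print('tcp->corner in tin axes',d@x,d@y)
c=np.array([.4712,.216]);R=np.array([[np.cos(.1466),-np.sin(.1466)],[np.sin(.1466),np.cos(.1466)]])
print('tcp scale',R.T@(t-c))"
```

```text
[0.47923586 0.17214323 0.264     ] [0.48680789 0.17592312 0.209     ]
tcp->corner in tin axes -0.08001847207146319 0.03275828053523676
tcp->corner in tin axes -0.08804755290730454 0.030083006957544747
tcp scale [-0.07830284 -0.01138399]
```

```bash
python3 -m crank '{"travel":[[0.2,0,0],[0.4,0,0],[0.6,0.1,0],[0.8,0.1,0],[1,0.1,0]],"turn":[[-0.8,6,0],[-2,14,0],[-3.1,22,0],[-4.2,30,0],[-5.4,38,0]],"gripper":[1,1,1,1,1]}'; python3 -m crank '{"travel":[[0,0,-0.5],[0,0,-1],[0,0,-1.4],[0,0,-1.7],[0,0,-1.7]],"turn":[[-0.4,3,0],[-0.8,6,0],[-1.3,9,0],[-1.7,12,0],[-1.7,12,0]],"gripper":[1,1,1,1,1]}'; python3 -c "
from h import *
grab('scene','s4');s=bot.observe();print(s['position'],s['tool_rot'],s['qpos']);R=Ro.from_euler('xyz',s['tool_rot']).as_matrix();print(np.degrees(np.arccos(-R[2,2])))
b=load('s4')['pixels'][60:230,260:440]
cv2.imwrite('pics/c4.png',cv2.resize(b,None,fx=3.3,fy=3.3,interpolation=3)[...,::-1])"
```

```text
clock: 7.8
position: [0.4063, 0.1945, 0.2311]
tool_rot: [3.14, -0.674, -3.0]
force: [-0.3, 1.0, -6.3]
grip_width: 0.0588
finger_force: 98.8
clock: 8.3
position: [0.4057, 0.1943, 0.2123]
tool_rot: [3.141, -0.884, -3.001]
force: [0.8, -0.6, -6.2]
grip_width: 0.0588
finger_force: 99.9
[0.40561365 0.19460007 0.21306069] [ 3.1400906  -0.88111981 -2.9994206 ] [ 0.04121835  0.91259253 -0.8134882   1.46765375  0.12642531  1.74741881
  0.8896462 ]
50.48449945301556
```

View pics/c4.png

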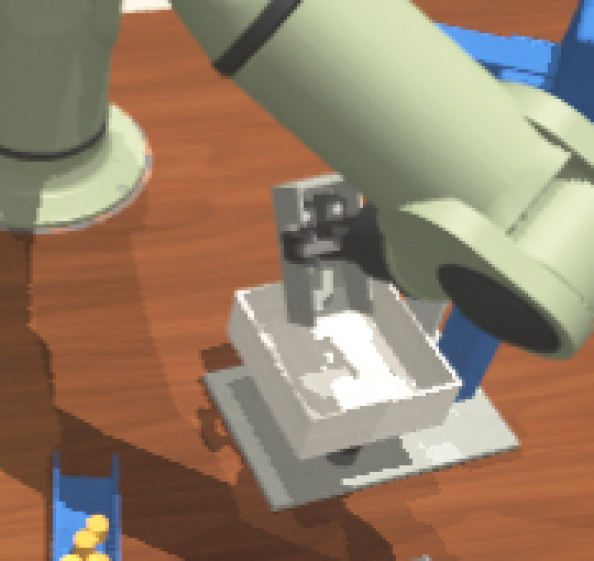

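The tin is tipped 50° with its lip over the pan. The blanks are still in it (the force is unchanged), and the wrist is close to the post but not touching. I'll tip further, slowly.

```bash
python3 -m crank '{"travel":[[0,0,0],[0,0,0],[0,0,0],[0,0,0],[0,0,0]],"turn":[[-0.3,2,0],[-0.6,4,0],[-0.8,6,0],[-1,7,0],[-1,7,0]],"gripper":[1,1,1,1,1]}'; python3 -c "
from h import *
s=bot.observe();print(s['position'],s['qpos'],s['moment']);R=Ro.from_euler('xyz',s['tool_rot']).as_matrix();print(np.degrees(np.arccos(-R[2,2])))"
```

```text
clock: 8.85
position: [0.4053, 0.1947, 0.2135]
tool_rot: [3.14, -1.007, -2.998]
force: [0.8, 0.4, -5.8]
grip_width: 0.0587
finger_force: 99.9
[0.40525671 0.1947123  0.21347594] [ 0.02189852  0.98176423 -0.79511097  1.40616132  0.08611348  1.84592038
  0.88469524] [ 0.32866216 -2.08199931  0.03482235]
57.66872818585993
```

```bash
python3 -m crank '{"travel":[[0,0,0],[0,0,0],[0,0,0],[0,0,0],[0,0,0]],"turn":[[-0.3,2,0],[-0.5,4,0],[-0.5,4,0],[-0.5,4,0],[-0.5,4,0]],"gripper":[1,1,1,1,1]}'; python3 -m crank '{"travel":[[0,0,0],[0,0,0],[0,0,0],[0,0,0],[0,0,0]],"turn":[[0,0,0],[0,0,0],[0,0,0],[0,0,0],[0,0,0]],"gripper":[1,1,1,1,1]}'; python3 -c "
from h import *
s=bot.observe();print(s['position'],s['qpos'],s['moment']);R=Ro.from_euler('xyz',s['tool_rot']).as_matrix();print(np.degrees(np.arccos(-R[2,2])))
grab('scene','s5')
b=load('s5')['pixels'][60:230,260:440]
cv2.imwrite('pics/c5.png',cv2.resize(b,None,fx=3.3,fy=3.3,interpolation=3)[...,::-1])"
```

```text
clock: 9.35
position: [0.4052, 0.1948, 0.2141]
tool_rot: [3.136, -1.075, -2.995]
force: [0.2, 0.3, -6.8]
grip_width: 0.0587
finger_force: 99.9
clock: 9.85
position: [0.4053, 0.1947, 0.214]
tool_rot: [3.137, -1.075, -2.995]
force: [0.4, 0.5, -6.4]
grip_width: 0.0584
finger_force: 99.9
[0.40526611 0.19468919 0.2140482 ] [ 0.00852041  1.0155616  -0.77668624  1.37516407  0.05813635  1.89680196
  0.88673223] [ 0.23750774 -2.22467518 -0.0094215 ]
61.59876466499148
```

View pics/c5.png

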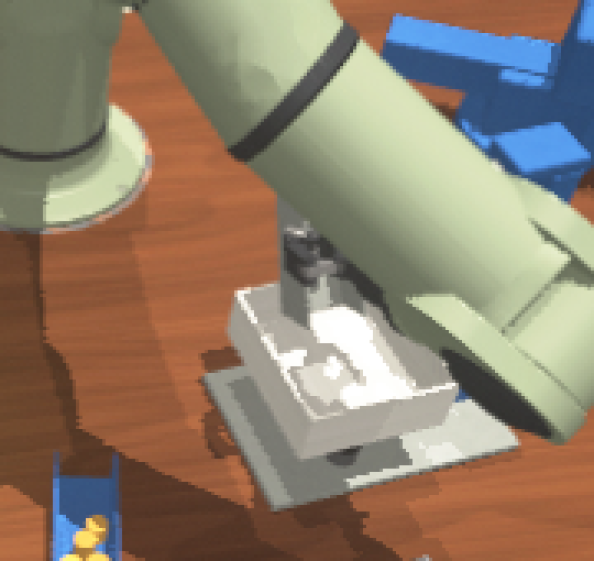

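The tin is at 61.6° and the pan still looks empty and up. I'll check numerically in the wrist view whether the tin slipped in the grip and where the blanks are.

```bash
python3 -c "
from h import *
f=grab('wrist','w6')
for t in('w2','w6'):
    g=cv2.cvtColor(load(t)['pixels'],cv2.COLOR_RGB2GRAY)[130:350,165:350]
    g=cv2.resize(g,(46,37),interpolation=cv2.INTER_AREA)
    for r in g: print(''.join(' .:-=+*#%@'[min(9,v//26)] for v in r))
    print()
"
```

```text
================----------------:::::----=====
===========-------====--:::::::::::::::::::--=
=========--=========---:::::::::::::::-:::::--
=======================---------------:::::---
=-----================================--------
-=======================================------
--=##################+====================----
===##******########**====================+----
===##======+**++*+++-===-----------=====++-:::
===##======++*#%%*+--===----=+=----=====++--::
===#%+=====++#@@@%---===---=+++=---=====*+---:
===*%+=====++*%%#=---===---=+++=---=====++---:
===*#+=====+++++=----===-----------=====++----
===*#*=====++=+=------==:----------=====+=----
===+#*======-::::::::-==:::::::::-======+=----
===+#*=======--::::::-==:----::-::-=====+=:::-
====##=====-----------=-:----------======-----
====##=====-----=-----=-----==-----======-----
=-=+##=====---=+++----=----++++----======+-:--
::=+*======---=+++---:::---=++=---=======+=::-
:=++=======----------:::----------========+=::
=++-:======----==----::::::-===--=======::++=:
++=..=========+##+-:::::::-=+++=========:.-++-
:+-..=========+##*-
[... 1678 characters left out ...]
:#*+++====####====++-===*##*=--===+#-:#@@#
+%*::**+++=====++=====++-====+===-====+*::+%+-
-+=::**+++=+=========+++=++=+=========*+::-=--
--:::**+++=+++++++++++++++++++++++====*+.::---
----:+#+++=+++++++==========+++++=====+=.:----
----:=*++++=++++++===*##+===+++++=====+=.-----
----:=#+++++++++++===###*===+++++=====*=:-----
-----*#+++++++++++=========++++++=====++------
-----+#+++++*##*++++++++++*#*++++=====+=------
-----=**++++####+++++++++###*++++=====+-------
------+*===========++++++**+======--=+=-------
-------+=----------------------------=--------
------------------------------------:---------
------------------------------------:---------
----------------------------------:-----------
```

The tin hasn't slipped; the blanks moved forward a little and hung up. I'll jiggle the tin along its slope to free them.

```bash
python3 -m crank '{"travel":[[0,0,1.5],[0,0,0],[0,0,1.5],[0,0,0],[0,0,0]],"turn":[[0,0,0],[0,0,0],[0,0,0],[0,0,0],[0,0,0]],"gripper":[1,1,1,1,1]}'; python3 -c "
from h import *
f=grab('wrist','w7')
g=cv2.cvtColor(f['pixels'],cv2.COLOR_RGB2GRAY)[130:350,165:350]
g=cv2.resize(g,(46,37),interpolation=cv2.INTER_AREA)
for r in g: print(''.join(' .:-=+*#%@'[min(9,v//26)] for v in r))
"
```

```text
clock: 10.45
position: [0.405, 0.1945, 0.2136]
tool_rot: [3.138, -1.076, -2.996]
force: [-1.4, -0.1, -2.3]
grip_width: 0.0587
finger_force: 103.5
::--------==+++**#%%%%#+++++++++++++++++++++++
=======++++++***##%%%%#*++++++++++++++++++++++
+++++++++*****###%%%%%**++++++++++++++++++++++
++******#####%%%%%%%%###############*+++++++++
++*####%%%%%%%%%%%%%%%%%%%%%%%%%%%%%%%*+++++++
+##%%%%%%%%%%%%%%%%%%%%%%%%%%%%%%%%%%%%%*+++++
#%########################################++++
#####***********************************##++++
++*##+====+++++++++++++++++++++++++=====##++++
+++##+=====++++++++++++++++++++++++====+##++++
===*#+=====+++++++++++++++++++++++=====+##++++
===*#+=====++++++++++++++++++++++++====+#*+===
===*#*+====++++++++++++++++++++++++====+#*====
===*#*+====+++++++++++++++++++++++=====+#*++++
===+#*+====++++++++++++++++++++++++====*#*++++
===+#*++===+++++++++++++++++++++++=====*#+====
====#*++===+++++++++++++++++++++++=====*#+++++
===+##++===+++++++++++++++++++++++=====*#*++++
==+%##+++==+++++++++++++++++++++++=====##@*=++
-=%@##+++==+++++++++++++++++++++++====+##@@+-=
=%@@*#++++=+++++++++++++++++++++++====+##@@%=-
%@@*-#++++=+++++++++++++++++++++++====+#=+@@%=
@@#-:#*+++=+++++++++++++++++++++++====+#-:#@@#
+%*::**++++=++++++++++++++++++++++====+*::+%+-
-+=::**+++++++++++++++++++++++++++====*+::-=--
--:::**++++++++++++++++++++++++++=====*+.::---
----:+#+++++#*####*####*###*+++++=====+=.:----
----:=#++++*################*++++=====+=.-----
----:=#+++++################+++++=====*-:-----
-----+#+++++################*++++=====++------
-----+#+++++################*++++=====+=------
-----=*+++++################*++++=====+-------
------=*========++**#####**+======--=+=-------
-------+=-------------=--------------=--------
------------------------------------:---------
------------------------------------:---------
----------------------------------:-----------
```

All out (the tin is empty and the force dropped). Raise, level, and look.

```bash
python3 -m crank '{"travel":[[0,0,0.5],[0,0,1.5],[0,0,3],[0,0,4.5],[0,0,6]],"turn":[[0,0,0],[0,0,0],[0,0,0],[0.4,-3,0],[1.3,-9,0]],"gripper":[1,1,1,1,1]}'; python3 -m crank '{"travel":[[-0.5,-0.3,0],[-1,-1,0],[-1,-2,0],[-1,-3,0],[-1,-4,0]],"turn":[[1.1,-8,0],[2.2,-16,0],[3.4,-24,0],[4.5,-32,0],[5.6,-40,0]],"gripper":[1,1,1,1,1]}';  python3 -m crank '{"travel":[[0,-1.5,0],[0,-4,0],[0,-7,0],[0,-10,0],[0,-13,0]],"turn":[[0.8,-6,0],[1.7,-12,0],[1.7,-12,0],[1.7,-12,0],[1.7,-12,0]],"gripper":[1,1,1,1,1]}'; python3 -c "
from h import *
a=grab('top','t8')['pixels'][130:260,40:180];b=grab('scene','s8')['pixels'][110:240,300:440]
s=bot.observe();print(s['position'],s['tool_rot'])
cv2.imwrite('pics/c8.png',cv2.resize(np.hstack([a,b]),None,fx=2.8,fy=2.8,interpolation=3)[...,::-1])"
```

```text
clock: 11.0
position: [0.4053, 0.1948, 0.2744]
tool_rot: [3.137, -0.916, -2.996]
force: [0.6, -0.4, -1.6]
grip_width: 0.0582
finger_force: 103.6
clock: 11.5
position: [0.3952, 0.1546, 0.2753]
tool_rot: [-3.141, -0.205, -2.998]
force: [0.7, 0.4, -1.8]
grip_width: 0.0583
finger_force: 103.5
clock: 12.0
position: [0.3947, 0.0238, 0.2751]
tool_rot: [-3.14, 0.001, -2.999]
force: [1.4, 0.6, -2.0]
grip_width: 0.0582
finger_force: 103.5
[0.39468405 0.02168262 0.27472828] [-3.13945701e+00 -1.01058545e-04 -3.00323570e+00]
```

View pics/c8.png

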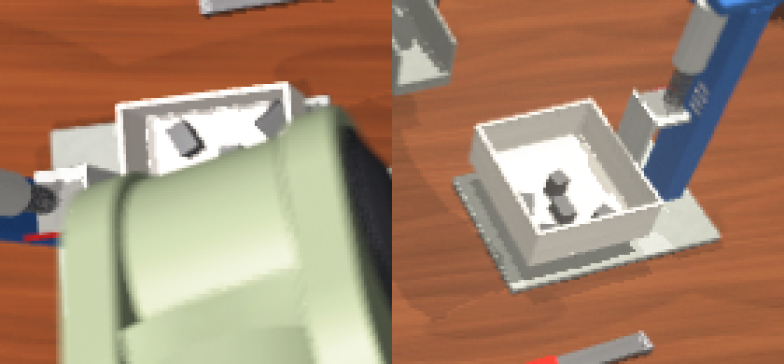

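The pan is down with blanks visible inside and none on the bench around it. On to the mat.

```bash
python3 -m crank '{"travel":[[0.2,-1,0],[0.4,-3,0],[0.6,-5,0],[0.8,-7,0],[1,-9,0]],"turn":[[0,0,-8],[0,0,-16],[0,0,-24],[0,0,-32],[0,0,-40]],"gripper":[1,1,1,1,1]}'; python3 -m crank '{"travel":[[0.1,-2,0],[0.2,-4,0],[0.3,-6,-1],[0.4,-8,-3],[0.4,-10,-5]],"turn":[[0,0,-8],[0,0,-16],[0,0,-24],[0,0,-32],[0,0,-40]],"gripper":[1,1,1,1,1]}'; python3 -m crank '{"travel":[[0,-0.5,-3],[0,-1,-6],[0,-1,-9],[0,-1,-11],[0,-1,-12]],"turn":[[0,0,-8],[0,0,-16],[0,0,-22],[0,0,-22],[0,0,-22]],"gripper":[1,1,1,1,1]}'; python3 -c "
from h import *
s=bot.observe();print(s['position'],s['tool_rot'],s['qpos'])
f=grab('top','t9');hsv=cv2.cvtColor(f['pixels'],cv2.COLOR_RGB2HSV)
d=(hsv[...,1]<90)&(hsv[...,2]<120)
for t in('t9',):
  g=cv2.cvtColor(f['pixels'],cv2.COLOR_RGB2GRAY)[155:240,70:150]
  for r in cv2.resize(g,(80,42),interpolation=cv2.INTER_AREA): print(''.join(' .:-=+*#%@'[min(9,v//26)] for v in r))
"
```

```text
clock: 12.6
position: [0.4052, -0.0653, 0.2748]
tool_rot: [-3.141, 0.001, 2.581]
force: [-0.1, -0.5, -1.1]
grip_width: 0.0584
finger_force: 103.5
clock: 13.1
position: [0.4096, -0.1654, 0.2244]
tool_rot: [3.141, 0.001, 1.883]
force: [0.5, -0.3, -1.7]
grip_width: 0.059
finger_force: 103.5
clock: 13.6
position: [0.4091, -0.1744, 0.1032]
tool_rot: [-3.14, -0.001, 1.505]
force: [-0.1, 0.7, -1.1]
grip_width: 0.0586
finger_force: 103.5
[ 0.40906989 -0.17441153  0.10324142] [-3.13984684e+00 -7.13631978e-04  1.50496175e+00] [ 0.48522119  0.46226379 -0.27229953  2.15685236  0.23036896  0.55101729
 -0.02296868]
--------------------------------------------------------------------------------
==================-==============================-=================-------------
============================================================+****###%%%@@=------
===========================================++****##%%%%%@@@@@@@%%%#####@@#==----
============================++***####%%@@@@@@@@%%%%####****++++++++++++@@%+++==-
=============+****###%%%@@@@@@@@%%%#####***++++++++++++++++++**###*+==+%@@+++++#
-----
[... 2210 characters left out ...]
%@@@@@@@@@@@@@@@@@@@@@@@@@@@@@@@@@@@@@@@@@@@@@@@@@@*
@@@@@@@@@@@@@%#%@%+++++++*@%%@@@@@@@@@@@@@@@@@@@@@@@@@@@@@@@@@@@@@@@@@@@@@@@@@@%
@@@@@@@@@@@@@@@@@@++++++++%%%@@@@@@@@@@@@@@@@@@@@@@@@@@@@@@@@@@@@@@@@@@@@@@@@@@%
@@@@@@@@@@@@@@@@@@*+++++++#%%@@@@@@@@@@@@@@@@@@@@@@@@@@@@@@@@@@@@@@@@@@@@@@@@@@@
@@@@@@@@@@@@@@@@@@*=++++++*##%@@@@@@@@@@@@@@@@@@@@@@@@@@@@@@@@@@@@@@@@@%#######*
@@@@@@@@@@@@@@@@@@#+++++==+**%@@@@@@@@@@@@@@@@@@@@@@@@@%#######*++++++++++++++++
@@@@@@@@@@@@@@@@@@%*****###@%@@@@@@@@@@@%%######*++++++++++++++++====-----:-----
@@@@@@@@@@@@@@@@@@@@@@@@@@%%%%%%#*++++++++++++++=======--==--------=============
@@@@@@@@@@@@@@@@@@@@@@@@%%%%%%%%#*+===---------------====------=----============
```

Five blanks can be counted in the pan. Lower the tin onto the mat.

```bash
python3 -c "
from h import *
f=load('t9');P=ray(f,[(81,167),(142,159.5)],.105);print(P,np.linalg.norm(P[0]-P[1]))"; python3 -m crank '{"travel":[[0,-0.1,-2],[0,-0.2,-4],[0,-0.2,-6],[0,-0.2,-6.8],[0,-0.2,-7.3]],"turn":[[0,0,0],[0,0,0],[0,0,0],[0,0,0],[0,0,0]],"gripper":[1,1,1,1,1]}'; python3 -m crank '{"travel":[[0,0,-0.1],[0,0,-0.2],[0,0,-0.3],[0,0,-0.3],[0,0,-0.3]],"turn":[[0,0,0],[0,0,0],[0,0,0],[0,0,0],[0,0,0]],"gripper":[1,1,1,1,1]}'
```

```text
[[0.54432837 0.30402229 0.105     ]
 [0.56549702 0.15569633 0.105     ]] 0.1498289099069283
clock: 14.15
position: [0.4097, -0.1772, 0.0314]
tool_rot: [-3.141, 0.0, 1.505]
force: [0.0, 0.2, -2.0]
grip_width: 0.0589
finger_force: 103.5
clock: 14.65
position: [0.4093, -0.1774, 0.0283]
tool_rot: [-3.141, 0.0, 1.504]
force: [-0.0, -0.2, -2.3]
grip_width: 0.0589
finger_force: 103.5
```

```bash
python3 -m crank '{"travel":[[0,0,-0.1],[0,0,-0.15],[0,0,-0.2],[0,0,-0.2],[0,0,-0.2]],"turn":[[0,0,0],[0,0,0],[0,0,0],[0,0,0],[0,0,0]],"gripper":[1,1,1,1,1]}'; python3 -m crank '{"travel":[[0,0,-0.1],[0,0,-0.2],[0,0,-0.2],[0,0,-0.2],[0,0,-0.2]],"turn":[[0,0,0],[0,0,0],[0,0,0],[0,0,0],[0,0,0]],"gripper":[1,1,1,1,1]}'
```

```text
clock: 15.15
position: [0.4092, -0.1773, 0.026]
tool_rot: [-3.141, 0.0, 1.504]
force: [-0.5, 0.5, 0.1]
grip_width: 0.0587
finger_force: 104.0
clock: 15.65
position: [0.4093, -0.1773, 0.0259]
tool_rot: [3.141, 0.001, 1.505]
force: [-12.4, 6.5, 70.5]
grip_width: 0.0586
finger_force: 112.3
```

Touchdown. Ease off the pressure, release and withdraw.

```bash
python3 -m crank '{"travel":[[0,0,0.1],[0,0,0.2],[0,0,0.2],[0,0,0.2],[0,0,0.2]],"turn":[[0,0,0],[0,0,0],[0,0,0],[0,0,0],[0,0,0]],"gripper":[1,1,1,1,1]}'; python3 -m crank '{"travel":[[0,0,0],[0,0,0],[0,0,0],[0,0,0],[0,0,0]],"turn":[[0,0,0],[0,0,0],[0,0,0],[0,0,0],[0,0,0]],"gripper":[0.6,0,0,0,0]}' 20;python3 -m crank '{"travel":[[0,0,0],[0,0,0.5],[0,0,2],[0,0,4],[0,0,6]],"turn":[[0,0,0],[0,0,0],[0,0,0],[0,0,0],[0,0,0]],"gripper":[0,0,0,0,0]}'; for i in 1 2; do python3 -m crank '{"travel":[[0,-3,2],[0,-6,4],[0,-9,6],[0,-12,8],[0,-15,9]],"turn":[[0,0,0],[0,0,0],[0,0,0],[0,0,0],[0,0,0]],"gripper":[0,0,0,0,0]}'; done; python3 - <<'E'
from h import *
f=grab('top','t10');hsv=cv2.cvtColor(f['pixels'],cv2.COLOR_RGB2HSV)
g=cv2.cvtColor(f['pixels'],cv2.COLOR_RGB2GRAY)
for r in cv2.resize(g[195:265,235:330],(95,35),interpolation=cv2.INTER_AREA): print(''.join(' .:-=+*#%@'[min(9,v//26)] for v in r))
P=(hsv[...,1]<80).astype(np.uint8); k,l,st,c=cv2.connectedComponentsWithStats(P)
for i in range(1,k):
    if st[i,4]>150: print(st[i],c[i].round(1))
E
```

```text
clock: 16.15
position: [0.4093, -0.1773, 0.026]
tool_rot: [-3.141, -0.0, 1.504]
force: [-0.8, 0.2, 6.3]
grip_width: 0.0583
finger_force: 104.5
clock: 16.65
position: [0.4092, -0.1773, 0.0259]
tool_rot: [-3.141, -0.0, 1.504]
force: [-0.5, 0.3, -0.6]
grip_width: 0.0855
finger_force: 0.0
clock: 17.15
position: [0.4091, -0.1772, 0.0869]
tool_rot: [-3.141, -0.0, 1.505]
force: [1.3, 0.2, 1.1]
grip_width: 0.0854
finger_force: 0.0
clock: 17.65
position: [0.4093, -0.3288, 0.1782]
tool_rot: [3.14, 0.001, 1.504]
force: [1.3, 0.2, -1.0]
grip_width: 0.0854
finger_force: 0.0
clock: 18.15
position: [0.4092, -0.4787, 0.2683]
tool_rot: [3.141, 0.001, 1.504]
force: [0.1, 0.6, -0.3]
grip_width: 0.0852
finger_force: 0.0
-----------------------------------------------------------------------===-=--==---------------
---==-==============-=--==-------------------------------------------=================---------
---=-----=============================================------------======================-------
=========================-==---=--==-======-=---------------------=====================--------
-----=
[... 2669 characters left out ...]
------------
-----------------------------------------------------------------------------------------------
-----------------------------------------------------------------------------------------------
----------------------------------------------------------------------------------=============
[    0     0   512    60 17814] [271.   17.1]
[241  63 102  41 311] [290.9  83.2]
[ 368   92   75   65 1947] [401.7 127.1]
[111 121  41  15 344] [130.8 127.7]
[  26  159  139   85 7869] [106.3 201.3]
[387 171  23  22 402] [398.1 181.6]
[ 434  188   78  196 8979] [484.6 279.7]
[ 259  215   54   29 1261] [284.4 229.1]
[ 332  231   78   69 2522] [370.8 264.3]
[ 149  331  113   53 4545] [203.6 361.1]
```

The tin stands centred on the mat: its centroid is at (284,229), the mat's at (284,230). The bystanders haven't moved.

```bash
python3 -c "
from workcell import bot
print(bot.job_done())"
```

```text
the job is handed in; nothing more can be done
None
```

I handed the job in at about 18 s. All five blanks are in the pan, which is down on its stop, and the empty grey tin stands upright in the middle of the mat with the blue tin, jar and file left in place; the hand-in returned no verdict.

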